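# Spacers onto the board holder's spindle

### The arm

A 7-joint arm with a two-finger parallel gripper is mounted at the origin on the work surface. World frame = base frame: x ahead of the robot, y to its left, z up, the work surface at z = 0. Lengths are in m, angles in rad, forces in N, time in s.
With the tool pointing down it reaches from about 0.35 to 0.9 m from the base axis. Payload 19.9 kg.
Tool frame: the origin (TCP) lies between the finger pads; the fingertips stand 22 mm ahead of it and the grasp point (between the pads) lies 3 mm ahead of it; z points along the fingers, y is the direction in which the jaws open and shut (so a half turn about z gives the same grasp; the last joint's range is limited). The gripper opens to 85 mm and grips with 20 to 120 N. Pads are 22 mm wide; open, the fingers measure 114 mm over their backs; the gripper's body (76 mm by 85 mm) begins 54 mm behind the grasp point. The pads swing forward as they close: fully open they stand 13 mm farther back than shut.
Start: joints at [1.173, 0.417, -0.01, 1.614, 0.005, 1.111, -0.053], TCP at [0.218, -0.586, 0.253] pointing down, gripper open.
Joint ranges: [-2.81, 2.81], [-0.39, 2.02], [-1.27, 1.25], [0.06, 2.57], [-1.19, 4.33], [0.19, 2], [-2.82, 2.82]. Speed limits (rad/s): [1.89, 1.89, 2.39, 2.39, 3.01, 3.01, 3.01].

### API

Orientations are given as [roll, pitch, yaw] about the fixed x, y, z axes, in that order (R = Rz(yaw) Ry(pitch) Rx(roll)).
In Python, from plant import observe, capture, hand_in gives the robot as it stands.
- The arm moves only by the shell command python3 -m inch 'ROWS' [FORCE]. ROWS is JSON, a list that holds one entry, the list of rows, each a list of 7 numbers: the shift along the tool's x, y, z in mm, then the turn, a rotation vector about the tool's x, y, z in rad, then the finger opening in mm, from 0 to 85.4. A call has exactly 10 rows; each row is the pose to reach, as a shift and turn from the pose measured when the call began, along the tool's axes at that moment; what a row does not reach only later rows make up. A row lasts 1/12 s, in which the tool goes at most 41.7 mm and 7.16 degrees, less where a joint would pass 70% of its speed; a pose out of reach is approached as far as the arm can. A call with a gripper value outside its range is refused whole. The fingers move at their own pace and stop on an object; FORCE is the grip in N (left out, the last holds). Time passes only in rows, so rows that repeat a pose let the fingers close, or fill a call up. It gives the time, the measured TCP pose, the force and the opening at its end, in the units of the state.
- observe(): the state, without advancing time (a new reading comes with each control period).
- capture(name): name is "side" or "top" or "wrist"; returns a dict with "color" (400x640x3 uint8, red, green, blue), "fx", "fy", "cx", "cy" (pixels), "distortion" ([k1, k2, p1, p2, k3] as OpenCV has them; the pictures are not rectified), "cam_to_world" (4x4, takes a point from camera to world coordinates); the wrist camera has in their place "tool_from_camera" (4x4, takes a point from camera to tool coordinates, whose origin is the TCP and whose axes are the flange's). Camera axes: x right, y down, z forward; pixel columns grow to the right and rows downward; lengths in m; the calibration is good to about 2 mm. A picture is of the moment at which its call begins: read the wrist's pose just before it. There is no depth.
- hand_in(): hands the job in, once; it reports no verdict.
The state is a dict: "clock": time; "joint_positions": joint angles; "dq": joint speeds; "joint_torque": joint torques, N m; "tcp_pos": TCP position; "tcp_rot": TCP orientation; "ft_force": force on the tool from outside, world axes, zero at the start; "moment": the same for the moment, N m; "gripper_width": finger opening in m.
Only numpy, scipy, OpenCV 4.12 (cv2) and the standard library are available. Lean on these libraries where they do the work, as an engineer would, in place of code of your own. Each camera call takes 0.05 s, during which the arm holds its last target. There are 200 camera calls.

### The job

Thread the two red spacer rings onto the upright spindle of the board holder: first the wider red ring, down flat on the round base, then the narrower red ring flat on top of it. Lower each ring until it rests before letting go, do not drop it down the spindle, and leave the spare black ring lying where it is.

Things in the scene. Friction and masses are not known exactly. Their poses are not given: they have to be found in the camera images.
- spindle_foot (a point): Foot of the board holder's spindle: on the spindle's axis, at the top face of its round dark steel base. The base is a fixed disc, 110 mm across and 12 mm thick, lying on the blue mat. From this point a bright steel spindle, 14 mm in diameter, stands 50 mm straight up (z up), its top 8 mm tapering to 7 mm across. The holder stands at a different place each time.
- wide_mid (a point): Centre (on the axis, half-way up) of the wide red metal spacer ring: 64 mm outside diameter, 30 mm hole, 20 mm high, about 130 g, loose, lying flat on the blue mat, its axis (z) vertical.
- narrow_mid (a point): Centre (on the axis, half-way up) of the narrow red metal spacer ring: 44 mm outside diameter, 28 mm hole, 20 mm high, about 50 g, loose, lying flat on the blue mat, its axis (z) vertical.
- spare_mid (a point): Centre (on the axis, half-way up) of the spare black plastic ring, not wanted on the spindle: 56 mm outside diameter, 29 mm hole, 20 mm high, loose, lying flat on the blue mat.
Mind the look-alikes: they are no part of the job. Leave any orange or white look-alike of the part that bears wide_mid alone.

How it is judged:
On the way, in this order (a step that is already met when the one before it is completed fails the run):
1. the wide red ring lies flat on the base, around the spindle, let go (horizontal distance between wide_mid and spindle_foot below 0.012 m and z of wide_mid in the frame of spindle_foot between 0.006 and 0.014 m and angle between wide_mid's own z axis and vertical below 0.15 rad and contact force between wide and the fingers below 0.1 N), for 0.2 s.
2. the narrow red ring lies flat on top of the wide one, around the spindle, let go (all of step 1 and horizontal distance between narrow_mid and spindle_foot below 0.012 m and z of narrow_mid in the frame of spindle_foot between 0.026 and 0.034 m and angle between narrow_mid's own z axis and vertical below 0.15 rad and contact force between narrow and the fingers below 0.1 N), for 0.2 s.
At the end, for the whole second after the job is handed in: Both red rings are around the spindle (centres within 12 mm of its axis), lying flat (within 0.15 rad), the wide one on the base (centre 10 mm above the base's top face, within 4 mm) and the narrow one on it (centre 30 mm above that face, within 4 mm), let go and at rest (all of step 2 and linear speed of each of wide, narrow below 0.02 m/s); the robot touches nothing.
It fails at once if a red ring falls freely down the spindle faster than 0.5 m/s (a drop of some 13 mm) ((horizontal distance between wide_mid and spindle_foot below 0.02 m and linear speed of wide above 0.5 m/s and contact force between wide and the fingers below 0.1 N) or (horizontal distance between narrow_mid and spindle_foot below 0.02 m and linear speed of narrow above 0.5 m/s and contact force between narrow and the fingers below 0.1 N)).
It fails at once if the spare black ring is moved more than 30 mm (distance of spare_mid from where it was at the start of the episode above 0.03 m).
It also fails if it takes over 64 s, if anything falls off the work surface, if the arm or the gripper's body presses on something with over 40 N, if the wrist force passes 120 N, or if a joint passes its speed limit or range.

## Working session

There is one attempt and no reset: what is moved stays moved. The work goes in short steps, Python scripts to look and compute and a shell command to move; the robot and the scene stay as the last step left them, time stands still between calls to the robot, and variables do not carry over. Pictures are saved under pics/ and viewed, on a budget of 10 in all, crops included, one or two more only if the job needs it, and the job is handed in when it is done.

```bash
ls; mkdir -p pics
cat > h.py <<'E'
import numpy as np, cv2, json
from plant import observe, capture
from scipy.spatial.transform import Rotation as R
def shot(name):
    s=observe(); c=capture(name)
    if name=="wrist":
        T=np.eye(4);T[:3,:3]=R.from_euler('xyz',s['tcp_rot']).as_matrix();T[:3,3]=s['tcp_pos']
        c['cam_to_world']=T@np.array(c['tool_from_camera'])
    return s,c
def K(c): return np.array([[c['fx'],0,c['cx']],[0,c['fy'],c['cy']],[0,0,1.]])
def ray(c,u,v):
    p=cv2.undistortPoints(np.array([[[u,v]]],float),K(c),np.array(c['distortion'],float))[0,0]
    T=np.array(c['cam_to_world']); return T[:3,3],T[:3,:3]@np.array([p[0],p[1],1])
def onz(c,u,v,z):
    o,d=ray(c,u,v); return o+d*(z-o[2])/d[2]
def save(c,f,box=None,sc=1):
    im=cv2.cvtColor(np.array(c['color']),cv2.COLOR_RGB2BGR)
    if box: im=im[box[1]:box[3],box[0]:box[2]]
    cv2.imwrite('pics/'+f,cv2.resize(im,None,fx=sc,fy=sc,interpolation=cv2.INTER_CUBIC))
E
python3 - <<'E'
from h import *
import pickle
a={}
for n in("top","side","wrist"):
    s,c=shot(n);a[n]=c
    print(n,c['fx'],c['cx'],c['cy'],np.round(c['cam_to_world'],3).tolist())
pickle.dump(a,open('a.pkl','wb'))
print(s)
im=[cv2.cvtColor(np.array(a[n]['color']),cv2.COLOR_RGB2BGR) for n in('top','side')]
save(a['top'],'top.png');save(a['side'],'side.png')
E
```

```text
pics
top 393.06331302468675 319.80747995726006 196.62269202752617 [[-0.004, -0.984, 0.175, 0.376], [-1.0, 0.008, 0.023, 0.013], [-0.024, -0.175, -0.984, 1.104], [0.0, 0.0, 0.0, 1.0]]
side 368.14323227635276 316.5940085994768 198.1348911911583 [[0.761, -0.436, 0.481, 0.15], [-0.649, -0.53, 0.546, -0.415], [0.017, -0.727, -0.687, 0.625], [0.0, 0.0, 0.0, 1.0]]
wrist 282.7410630775658 316.38780956336404 202.37405453759945 [[0.348, -0.905, -0.245, 0.279], [-0.938, -0.336, -0.09, -0.563], [-0.001, 0.261, -0.965, 0.372], [0.0, 0.0, 0.0, 1.0]]
{'clock': 0.1, 'joint_positions': array([ 1.17345565,  0.41793039, -0.01031033,  1.61410302,  0.0047109 ,
        1.11072879, -0.05299515]), 'dq': array([ 0.00105954, -0.00081687,  0.00039088, -0.00138184,  0.00034607,
       -0.00149704,  0.00095678]), 'joint_torque': array([-1.14184400e-04, -8.65834165e+01,  6.79621194e-01, -4.35642922e+01,
        1.92619261e-02,  4.81299052e-03, -2.24979101e-05]), 'tcp_pos': array([ 0.21762889, -0.58557356,  0.25271734]), 'tcp_rot': array([-3.14045059e+00,  9.47096047e-05,  3.55865065e-01]), 'ft_force': array([-0.72642417,  0.00117329,  0.94974749]), 'moment': array([ 0.022547  , -0.02795921,  0.00321377]), 'gripper_width': 0.08562639021264397}
```

View pics/top.png

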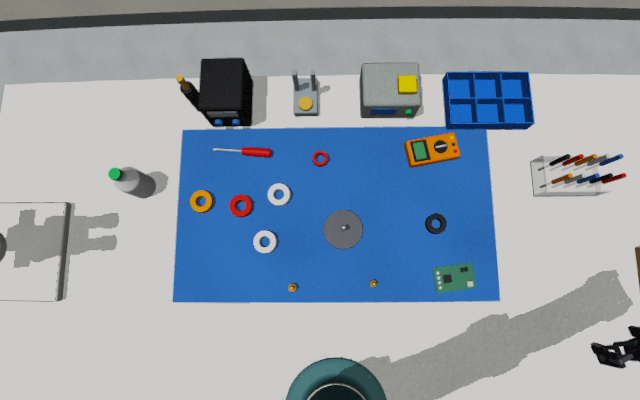

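View pics/side.png

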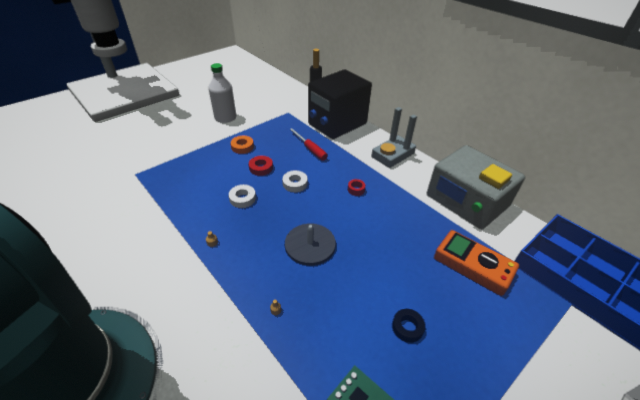

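Top picture: the red rings are at (241,206), larger, and (320,158), smaller. Orange is at (201,201), white at (279,194) and (265,241), black at (436,224), and the base and spindle at (343,229). Colour and size make (241,206) the wide ring and (320,158) the narrow one. I'll confirm with a crop and measure.

Run:
```python
from h import *
import pickle
a=pickle.load(open('a.pkl','rb'))
c=a['top']; save(c,'crop.png',(180,140,380,270),4)
for n,boxes in (('top',{'wide':(220,185,262,227),'narrow':(308,148,334,170)}),('side',{'wide':(245,152,278,178),'narrow':(344,177,370,198)})):
    c=a[n];hsv=cv2.cvtColor(np.array(c['color']),cv2.COLOR_RGB2HSV)
    for k,(x0,y0,x1,y1) in boxes.items():
        h=hsv[y0:y1,x0:x1]; m=((h[...,1]>150)&((h[...,0]<6)|(h[...,0]>172))&(h[...,2]>60)).astype(np.uint8)
        ct,_=cv2.findContours(m,cv2.RETR_EXTERNAL,cv2.CHAIN_APPROX_NONE)
        hull=cv2.convexHull(max(ct,key=len)).reshape(-1,2)
        P=np.array([onz(c,u+x0,v+y0,.012)[:2] for u,v in hull]); lo,hi=P.min(0),P.max(0)
        (x,y),r=cv2.minEnclosingCircle(P.astype(np.float32)); print(n,k,(lo+hi)/2,hi-lo,'circ',x,y,r)
print('top base', onz(a['top'],343,230,.012), 'tip side', )
for e in [(324,229),(362,229),(343,211),(343,248)]: print(onz(a['top'],*e,.012))
for e in [(285,243),(336,243),(310,225),(310,263)]: print('s',onz(a['side'],*e,.012))
```

```text
top wide [0.54706928 0.26371765] [0.06027591 0.06061439] circ 0.5471586585044861 0.26364201307296753 0.03209269419312477
top narrow [0.68331544 0.03801138] [0.04177993 0.04026376] circ 0.6827806830406189 0.038199376314878464 0.022234605625271797
side wide [0.55061629 0.27209485] [0.06408856 0.06355837] circ 0.5507194995880127 0.27249568700790405 0.03313495218753815
side narrow [0.68847461 0.04509214] [0.04211719 0.04264774] circ 0.6890970468521118 0.04496544972062111 0.022035688161849976
top base [ 0.47586388 -0.02502407  0.012     ] tip side
[0.47899453 0.02772419 0.012     ]
[ 0.47827591 -0.07776943  0.012     ]
[ 0.52911599 -0.02577054  0.012     ]
[ 0.42618226 -0.02434134  0.012     ]
s [0.43629823 0.0085891  0.012     ]
s [ 0.52057459 -0.06127639  0.012     ]
s [0.51089945 0.01456177 0.012     ]
s [ 0.44390318 -0.06611322  0.012     ]
```

View pics/crop.png

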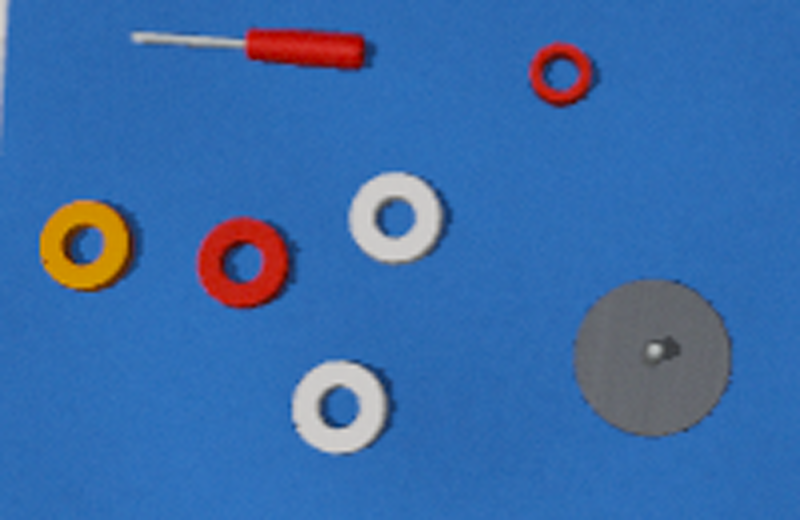

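Confirmed: the wide red ring lies between orange and white, with the narrow one apart at top right. Estimates are wide (0.548,0.267), narrow (0.685,0.041) and spindle (0.478,-0.025). I'll hover over the wide ring with the jaws along world x, clear of its neighbours.

```bash
cat >> h.py <<'E'
def go(x,y,z,yaw=np.pi/2):
    s=observe();r=R.from_euler('xyz',s['tcp_rot']);t=R.from_euler('xyz',[np.pi,0,yaw])
    print('tcp',np.round(s['tcp_pos'],4),'rot',np.round(s['tcp_rot'],3),'F',np.round(s['ft_force'],1),'w',round(s['gripper_width'],4),'t',s['clock'])
    print('SHIFT',np.round(r.inv().apply(np.array([x,y,z])-s['tcp_pos'])*1000,1),'TURN',np.round((r.inv()*t).as_rotvec(),3))
E
python3 -m inch '[[[607,-684,83,0,0,-1.215,85],[607,-684,83,0,0,-1.215,85],[607,-684,83,0,0,-1.215,85],[607,-684,83,0,0,-1.215,85],[607,-684,83,0,0,-1.215,85],[607,-684,83,0,0,-1.215,85],[607,-684,83,0,0,-1.215,85],[607,-684,83,0,0,-1.215,85],[607,-684,83,0,0,-1.215,85],[607,-684,83,0,0,-1.215,85]]]' 30
python3 -c "from h import *;go(.548,.267,.17)"
```

```text
clock: 0.98
tcp_pos: [0.3678, -0.1971, 0.2156]
tcp_rot: [-3.141, -0.0, 1.577]
ft_force: [1.8, -0.5, -0.1]
gripper_width: 0.0847
tcp [ 0.3678 -0.1971  0.2156] rot [-3.141 -0.     1.577] F [ 1.8 -0.5 -0.1] w 0.0847 t 0.9833
SHIFT [462.8 183.3  45.7] TURN [-0.    -0.     0.007]
```

```bash
python3 -m inch '[[[463,183,46,0,0,0.007,85],[463,183,46,0,0,0.007,85],[463,183,46,0,0,0.007,85],[463,183,46,0,0,0.007,85],[463,183,46,0,0,0.007,85],[463,183,46,0,0,0.007,85],[463,183,46,0,0,0.007,85],[463,183,46,0,0,0.007,85],[463,183,46,0,0,0.007,85],[463,183,46,0,0,0.007,85]]]'
python3 -m inch '[[[103,39,10,0,0,0,85],[103,39,10,0,0,0,85],[103,39,10,0,0,0,85],[103,39,10,0,0,0,85],[103,39,10,0,0,0,85],[103,39,10,0,0,0,85],[103,39,10,0,0,0,85],[103,39,10,0,0,0,85],[103,39,10,0,0,0,85],[103,39,10,0,0,0,85]]]'
cat >> h.py <<'E'
def redring(c,ztop,rad,xy):
    "hull of red blob near xy, as ring top seen from the camera; fit circle at ztop"
    hsv=cv2.cvtColor(np.array(c['color']),cv2.COLOR_RGB2HSV)
    m=((hsv[...,1]>150)&((hsv[...,0]<6)|(hsv[...,0]>172))&(hsv[...,2]>60)).astype(np.uint8)
    n,l,st,ce=cv2.connectedComponentsWithStats(m)
    for i in range(1,n):
        if st[i,4]<300: continue
        p=onz(c,*ce[i],ztop)
        ct,h=cv2.findContours((l==i).astype(np.uint8),cv2.RETR_CCOMP,cv2.CHAIN_APPROX_NONE)
        for q in ct:
            if len(q)<30: continue
            q=cv2.convexHull(q).reshape(-1,2)
            P=np.array([onz(c,u,v,ztop)[:2] for u,v in q],np.float32)
            print('blob',np.round(ce[i]),st[i].tolist(),'ext',np.round((P.min(0)+P.max(0))/2,4),np.round(P.max(0)-P.min(0),4),'circ',np.round(cv2.minEnclosingCircle(P)[0],4),round(cv2.minEnclosingCircle(P)[1],4))
E
python3 -c "
from h import *
go(.548,.267,.17)
s,c=shot('wrist');save(c,'w1.png');redring(c,.02,.032,0)
T=np.array(c['cam_to_world']);print(T[:3,3])"
```

```text
clock: 1.82
tcp_pos: [0.5175, 0.19, 0.1771]
tcp_rot: [-3.141, -0.0, 1.57]
ft_force: [-0.0, -1.6, 0.2]
gripper_width: 0.0851
clock: 2.65
tcp_pos: [0.5568, 0.2923, 0.1674]
tcp_rot: [3.142, 0.0, 1.569]
ft_force: [-0.3, 0.3, -0.1]
gripper_width: 0.0849
tcp [0.5568 0.2923 0.1674] rot [3.142 0.    1.569] F [-0.3  0.3 -0.1] w 0.0849 t 2.65
SHIFT [-25.3  -8.7  -2.6] TURN [ 0.     0.    -0.002]
blob [307. 222.] [276, 191, 63, 63, 2597] ext [0.5472 0.2642] [0.0623 0.0654] circ [0.5475 0.2641] 0.0334
blob [307. 222.] [276, 191, 63, 63, 2597] ext [0.5467 0.2656] [0.031  0.0263] circ [0.5467 0.2647] 0.0158
blob [458. 248.] [442, 219, 34, 63, 1358] ext [0.7021 0.233 ] [0.0295 0.0699] circ [0.7028 0.233 ] 0.0363
[0.55692481 0.35759415 0.28710077]
```

View pics/w1.png

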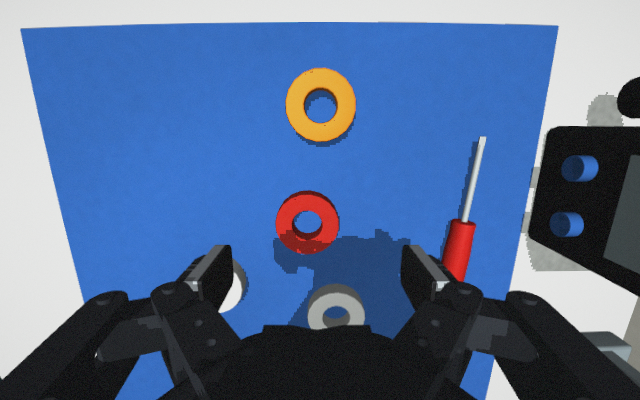

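The wrist view shows the wide red ring at (307,222), between orange (321,105) and white (335,310), with the screwdriver to the right. The wrist and top cameras agree on (0.547,0.2635). The fingertips measure about 10 mm ahead of the TCP when open. I'll descend.

```bash
python3 -m inch '[[[-29,-10,10,0,0,0,85],[-29,-10,40,0,0,0,85],[-29,-10,75,0,0,0,85],[-29,-10,105,0,0,0,85],[-29,-10,125,0,0,0,85],[-29,-10,137,0,0,0,85],[-29,-10,143,0,0,0,85],[-29,-10,147,0,0,0,85],[-29,-10,147,0,0,0,85],[-29,-10,147,0,0,0,85]]]'
python3 -c "
from h import *
go(.547,.2635,.02)"
```

```text
clock: 3.53
tcp_pos: [0.5472, 0.2638, 0.0214]
tcp_rot: [3.14, -0.001, 1.569]
ft_force: [-0.4, -0.2, 0.1]
gripper_width: 0.0852
tcp [0.5472 0.2638 0.0214] rot [ 3.140e+00 -1.000e-03  1.569e+00] F [-0.4 -0.2  0.1] w 0.0852 t 3.5333
SHIFT [-0.3 -0.2  1.4] TURN [ 0.001 -0.001 -0.001]
```

```bash
python3 -m inch '[[[0,0,1,0,0,0,64],[0,0,1,0,0,0,60],[0,0,1,0,0,0,55],[0,0,1,0,0,0,50],[0,0,1,0,0,0,50],[0,0,1,0,0,0,50],[0,0,1,0,0,0,50],[0,0,1,0,0,0,50],[0,0,1,0,0,0,50],[0,0,1,0,0,0,50]]]' 40
python3 -c "
from h import *
go(.547,.2635,.16)
s,c=shot('wrist');save(c,'w2.png')"
```

```text
clock: 4.37
tcp_pos: [0.5478, 0.2641, 0.0218]
tcp_rot: [3.139, -0.001, 1.569]
ft_force: [-3.5, -2.7, 13.7]
gripper_width: 0.0634
tcp [0.5478 0.2641 0.0218] rot [ 3.139e+00 -1.000e-03  1.569e+00] F [-3.5 -2.7 13.7] w 0.0634 t 4.3667
SHIFT [  -0.4   -0.4 -138.3] TURN [ 0.003 -0.001 -0.001]
```

View pics/w2.png

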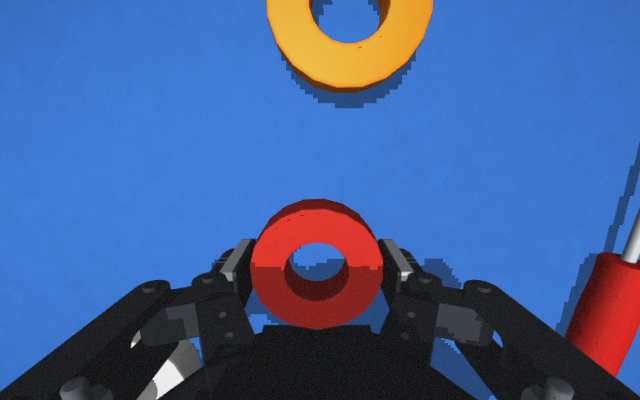

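The ring is held at 63.4 mm, centred between the pads. I'll lift and carry it toward the spindle, stopping short to check the spindle with the wrist camera.

```bash
python3 -c "
from h import *
import pickle
s,c=shot('wrist');redring(c,.021,.032,0)
a=pickle.load(open('a.pkl','rb'));print(onz(a['top'],343.75,227.5,.063),onz(a['top'],343.2,229.5,.012))"
python3 -m inch '[[[0,0,-20,0,0,0,50],[0,0,-50,0,0,0,50],[0,0,-90,0,0,0,50],[0,0,-130,0,0,0,50],[-40,-10,-150,0,0,0,50],[-80,-20,-165,0,0,0,50],[-120,-30,-178,0,0,0,50],[-160,-40,-178,0,0,0,50],[-200,-45,-178,0,0,0,50],[-240,-50,-178,0,0,0,50]]]'
python3 -c "
from h import *
go(.477,-.08,.2)"
```

```text
blob [316. 265.] [250, 199, 134, 130, 11708] ext [0.5477 0.2647] [0.0629 0.0672] circ [0.5479 0.2647] 0.0339
blob [316. 265.] [250, 199, 134, 130, 11708] ext [0.5474 0.2679] [0.0276 0.0211] circ [0.5474 0.2697] 0.0139
blob [608. 312.] [565, 253, 75, 124, 6033] ext [0.698  0.2333] [0.0396 0.0758] circ [0.6995 0.2331] 0.0409
[ 0.47781721 -0.025315    0.063     ] [ 0.47725059 -0.02559841  0.012     ]
clock: 5.3
tcp_pos: [0.4968, 0.0266, 0.2003]
tcp_rot: [3.137, -0.0, 1.57]
ft_force: [1.9, -0.3, -0.9]
gripper_width: 0.0628
tcp [0.4968 0.0266 0.2003] rot [ 3.137 -0.     1.57 ] F [ 1.9 -0.3 -0.9] w 0.0628 t 5.3
SHIFT [-106.6  -19.7    0.2] TURN [ 0.004 -0.    -0.001]
```

```bash
python3 -m inch '[[[-40,-8,0,0,0,0,50],[-75,-15,0,0,0,0,50],[-95,-20,0,0,0,0,50],[-107,-20,0,0,0,0,50],[-107,-20,0,0,0,0,50],[-107,-20,0,0,0,0,50],[-107,-20,0,0,0,0,50],[-107,-20,0,0,0,0,50],[-107,-20,0,0,0,0,50],[-107,-20,0,0,0,0,50]]]'
python3 -c "
from h import *
import pickle
s,c=shot('wrist');pickle.dump(c,open('w3.pkl','wb'));save(c,'w3.png');go(.4775,-.0255,.2)"
```

```text
clock: 6.13
tcp_pos: [0.4767, -0.0798, 0.2002]
tcp_rot: [3.137, -0.0, 1.571]
ft_force: [-0.3, 0.1, -0.7]
gripper_width: 0.0633
tcp [ 0.4767 -0.0799  0.2002] rot [ 3.137 -0.     1.571] F [ 0.3 -0.2 -1.1] w 0.063 t 6.1833
SHIFT [54.4  0.8  0.2] TURN [ 0.004 -0.    -0.   ]
```

View pics/w3.png

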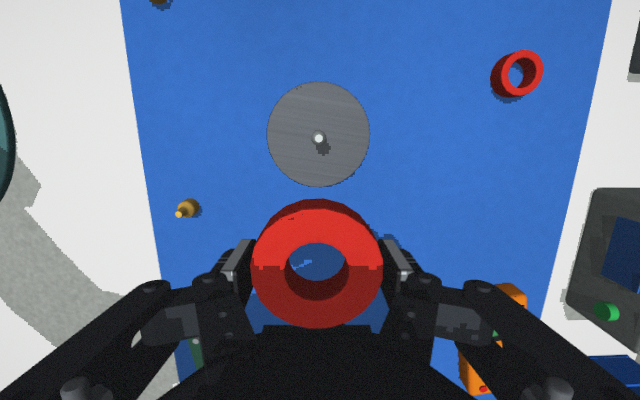

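The ring is still held square at (316,265). The spindle tip is at (319,138), the base is centred near (318,134), and the narrow red ring is at (520,72).

```bash
python3 -c "
from h import *
import pickle
c=pickle.load(open('w3.pkl','rb'))
print('tip',onz(c,319,138,.063),'base',[np.round(onz(c,*e,.013),4).tolist() for e in [(267,134),(369.5,134),(318,81.5),(318,187)]])
redring(c,.021,0,0)"
```

```text
tip [ 0.47962653 -0.02458535  0.063     ] base [[0.4253, -0.0223, 0.013], [0.5338, -0.0224, 0.013], [0.4792, 0.0295, 0.013], [0.4793, -0.0796, 0.013]]
blob [517.  73.] [490, 50, 53, 47, 1572] ext [0.6768 0.0377] [0.0527 0.0431] circ [0.6765 0.0383] 0.0267
blob [517.  73.] [490, 50, 53, 47, 1572] ext [0.6761 0.0369] [0.0184 0.0261] circ [0.6775 0.0369] 0.0132
blob [316. 264.] [250, 199, 134, 130, 11609] ext [ 0.4774 -0.1747] [0.156  0.1668] circ [ 0.4768 -0.1747] 0.084
blob [316. 264.] [250, 199, 134, 130, 11609] ext [ 0.4757 -0.1675] [0.0699 0.0513] circ [ 0.4756 -0.1657] 0.0353
```

```bash
python3 -m inch '[[[25,2,10,0.004,0,0,50],[45,2,30,0.004,0,0,50],[56,2.3,55,0.004,0,0,50],[56,2.3,80,0.004,0,0,50],[56,2.3,95,0.004,0,0,50],[56,2.3,105,0.004,0,0,50],[56,2.3,108,0.004,0,0,50],[56,2.3,108,0.004,0,0,50],[56,2.3,108,0.004,0,0,50],[56,2.3,108,0.004,0,0,50]]]'
python3 -c "
from h import *
go(.479,-.024,.036)
s,c=shot('side');save(c,'s1.png',(250,160,390,270),5);s,c=shot('wrist');save(c,'w4.png')"
```

```text
clock: 7.02
tcp_pos: [0.4801, -0.024, 0.0932]
tcp_rot: [3.14, 0.0, 1.57]
ft_force: [-0.6, -0.2, -0.3]
gripper_width: 0.0632
tcp [ 0.4801 -0.024   0.0932] rot [3.14 0.   1.57] F [-0.6 -0.2 -0.3] w 0.0632 t 7.0167
SHIFT [ 0.  -1.2 57.2] TURN [ 0.002  0.    -0.001]
```

View pics/w4.png

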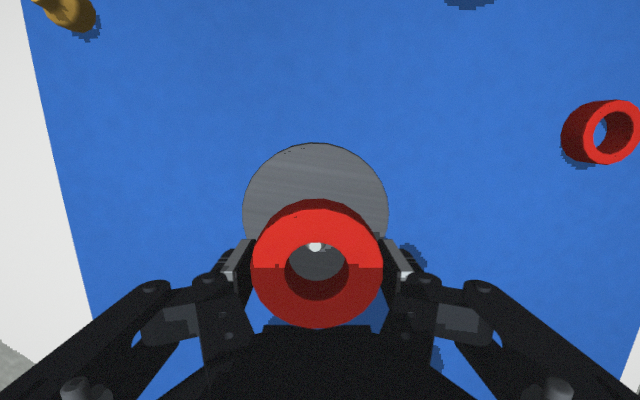

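The tip shows through the ring's hole at (315,246), close to its +y rim. I'll check it numerically.

```bash
python3 -c "
from h import *
s,c=shot('wrist');print(onz(c,315,246,.063),onz(c,315,242,.063));go(.479,-.024,.036)"
```

```text
[ 0.47918258 -0.02510366  0.063     ] [ 0.4791888  -0.02263359  0.063     ]
tcp [ 0.4799 -0.024   0.0929] rot [3.14 0.   1.57] F [-0.5  0.8 -0.8] w 0.0629 t 7.1667
SHIFT [ 0.  -1.  56.9] TURN [ 0.002  0.    -0.001]
```

It is aligned to about 1 mm. I'll descend.

```bash
python3 -m inch '[[[0,-1,8,0,0,0,50],[0,-1,16,0,0,0,50],[0,-1,24,0,0,0,50],[0,-1,32,0,0,0,50],[0,-1,40,0,0,0,50],[0,-1,46,0,0,0,50],[0,-1,50,0,0,0,50],[0,-1,53,0,0,0,50],[0,-1,54,0,0,0,50],[0,-1,54,0,0,0,50]]]'
python3 -c "
from h import *
go(.479,-.024,.034)"
```

```text
clock: 8.0
tcp_pos: [0.479, -0.024, 0.0388]
tcp_rot: [3.14, 0.0, 1.57]
ft_force: [-0.5, -1.0, -0.8]
gripper_width: 0.063
tcp [ 0.479  -0.024   0.0388] rot [3.14 0.   1.57] F [-0.5 -1.  -0.8] w 0.063 t 8.0
SHIFT [0.  0.  4.8] TURN [ 0.001  0.    -0.   ]
```

```bash
python3 -m inch '[[[0,0,1,0,0,0,50],[0,0,2,0,0,0,50],[0,0,3,0,0,0,50],[0,0,4,0,0,0,50],[0,0,5,0,0,0,50],[0,0,5.5,0,0,0,50],[0,0,5.5,0,0,0,50],[0,0,5.5,0,0,0,50],[0,0,5.5,0,0,0,50],[0,0,5.5,0,0,0,50]]]'
```

```text
clock: 8.83
tcp_pos: [0.4791, -0.0241, 0.0337]
tcp_rot: [3.14, 0.001, 1.57]
ft_force: [-4.3, 1.0, 15.8]
gripper_width: 0.063
```

It seated at the expected height (0.0337, 16 N). I'll open, then rise.

```bash
python3 -m inch '[[[0,0,0,0,0,0,64],[0,0,0,0,0,0,68],[0,0,0,0,0,0,75],[0,0,0,0,0,0,80],[0,0,0,0,0,0,85],[0,0,0,0,0,0,85],[0,0,0,0,0,0,85],[0,0,-10,0,0,0,85],[0,0,-25,0,0,0,85],[0,0,-50,0,0,0,85]]]'
python3 -m inch '[[[0,0,-40,0,0,0,85],[0,0,-80,0,0,0,85],[0,0,-110,0,0,0,85],[0,0,-120,0,0,0,85],[15,50,-120,0,0,0,85],[30,90,-120,0,0,0,85],[30,130,-120,0,0,0,85],[30,160,-120,0,0,0,85],[30,170,-120,0,0,0,85],[30,170,-120,0,0,0,85]]]'
python3 -c "
from h import *
import pickle
go(.683,.038,.17)
s,c=shot('wrist');pickle.dump(c,open('w5.pkl','wb'));save(c,'w5.png');redring(c,.021,0,0)
s,c=shot('top');pickle.dump(c,open('t5.pkl','wb'))"
```

```text
clock: 9.67
tcp_pos: [0.478, -0.0238, 0.0836]
tcp_rot: [-3.14, 0.0, 1.571]
ft_force: [-0.5, 0.6, 0.3]
gripper_width: 0.0853
clock: 10.5
tcp_pos: [0.6498, 0.0067, 0.2027]
tcp_rot: [-3.14, -0.001, 1.571]
ft_force: [-0.5, -0.1, 0.1]
gripper_width: 0.0848
tcp [0.6498 0.0067 0.2027] rot [-3.140e+00 -1.000e-03  1.571e+00] F [-0.5 -0.1  0.1] w 0.0848 t 10.5
SHIFT [31.3 33.3 32.7] TURN [-0.002 -0.001  0.   ]
blob [347. 159.] [327, 138, 40, 41, 815] ext [0.6814 0.0392] [0.0417 0.0422] circ [0.681  0.0387] 0.0221
blob [347. 159.] [327, 138, 40, 41, 815] ext [0.6808 0.0394] [0.0277 0.0274] circ [0.6804 0.0397] 0.0145
blob [163. 216.] [131, 189, 61, 58, 2086] ext [ 0.4741 -0.0278] [0.0706 0.0679] circ [ 0.4754 -0.0266] 0.0373
blob [163. 216.] [131, 189, 61, 58, 2086] ext [ 0.4664 -0.0295] [0.0437 0.0323] circ [ 0.466 -0.033] 0.023
```

View pics/w5.png

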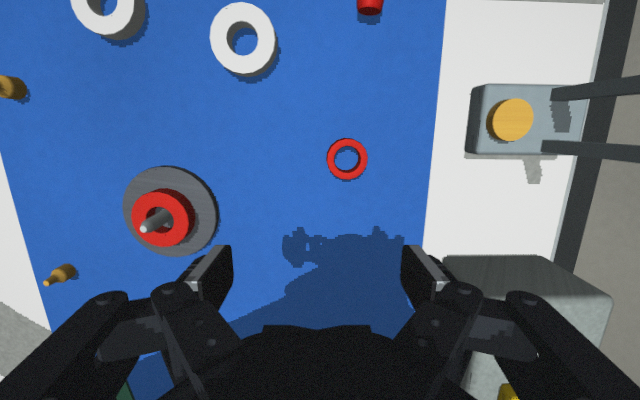

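The wide ring lies flat on the base around the spindle, at (163,216). The narrow ring at (347,159) comes out at (0.682,0.0385), and both cameras agree. I'll descend on it.

```bash
python3 -m inch '[[[20,20,15,-0.002,0,0,85],[32,32,40,-0.002,0,0,85],[32,32,80,-0.002,0,0,85],[32,32,115,-0.002,0,0,85],[32,32,145,-0.002,0,0,85],[32,32,162,-0.002,0,0,85],[32,32,172,-0.002,0,0,85],[32,32,178,-0.002,0,0,85],[32,32,178,-0.002,0,0,85],[32,32,178,-0.002,0,0,85]]]'
python3 -m inch '[[[0,0,0,0,0,0,60],[0,0,0,0,0,0,50],[0,0,0,0,0,0,46],[0,0,0,0,0,0,35],[0,0,0,0,0,0,32],[0,0,0,0,0,0,32],[0,0,0,0,0,0,32],[0,0,0,0,0,0,32],[0,0,0,0,0,0,32],[0,0,0,0,0,0,32]]]' 30
python3 -c "
from h import *
import pickle
go(.479,-.11,.2)
s,c=shot('wrist');pickle.dump(c,open('w6.pkl','wb'));save(c,'w6.png');redring(c,.021,0,0)"
```

```text
clock: 11.43
tcp_pos: [0.6799, 0.0387, 0.0266]
tcp_rot: [3.14, -0.001, 1.571]
ft_force: [0.3, 0.1, -0.2]
gripper_width: 0.0849
clock: 12.27
tcp_pos: [0.6803, 0.0387, 0.0278]
tcp_rot: [3.139, -0.0, 1.571]
ft_force: [-3.6, -1.1, 10.8]
gripper_width: 0.0431
tcp [0.6803 0.0387 0.0278] rot [ 3.139 -0.     1.571] F [-3.6 -1.1 10.8] w 0.0431 t 12.2667
SHIFT [-148.6 -200.9 -172.8] TURN [ 0.003 -0.     0.   ]
blob [316. 258.] [273, 212, 88, 90, 4687] ext [0.6803 0.0413] [0.043  0.0478] circ [0.6798 0.0413] 0.0241
blob [316. 258.] [273, 212, 88, 90, 4687] ext [0.6795 0.0433] [0.0265 0.0197] circ [0.6795 0.0421] 0.0138
```

View pics/w6.png

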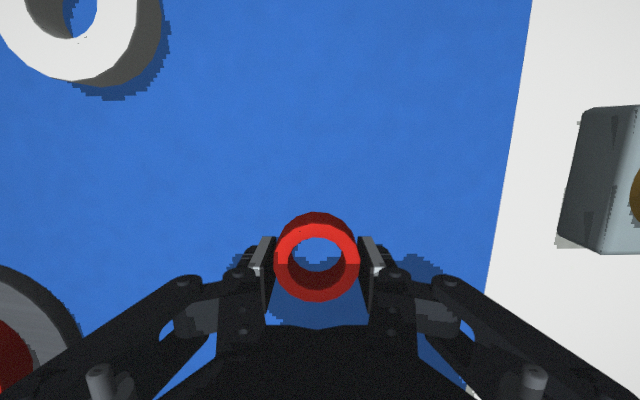

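The narrow ring is gripped at 43 mm and centred to within 1 mm. I'll lift and carry it over the spindle. The seated TCP z should be about 0.060.

```bash
python3 -m inch '[[[0,0,-20,0,0,0,32],[0,0,-55,0,0,0,32],[0,0,-95,0.002,0,0,32],[0,-10,-130,0.002,0,0,32],[-15,-45,-130,0.002,0,0,32],[-30,-85,-130,0.002,0,0,32],[-45,-125,-130,0.002,0,0,32],[-58,-160,-130,0.002,0,0,32],[-64,-190,-130,0.002,0,0,32],[-64,-201,-130,0.002,0,0,32]]]'
python3 -c "
from h import *
go(.479,-.025,.1)"
```

```text
clock: 13.15
tcp_pos: [0.4751, -0.0272, 0.1571]
tcp_rot: [-3.14, 0.002, 1.569]
ft_force: [1.2, -0.2, 0.4]
gripper_width: 0.0429
tcp [ 0.4751 -0.0272  0.1571] rot [-3.140e+00  2.000e-03  1.569e+00] F [ 1.2 -0.2  0.4] w 0.0429 t 13.15
SHIFT [ 2.3  3.9 57.1] TURN [-0.001  0.002 -0.002]
```

```bash
python3 -m inch '[[[2,4,5,0,0.002,0,32],[2,4,15,0,0.002,0,32],[2,4,30,0,0.002,0,32],[2,4,42,0,0.002,0,32],[2,4,52,0,0.002,0,32],[2,4,57,0,0.002,0,32],[2,4,57,0,0.002,0,32],[2,4,57,0,0.002,0,32],[2,4,57,0,0.002,0,32],[2,4,57,0,0.002,0,32]]]'
python3 -c "
from h import *
go(.479,-.025,.065)
s,c=shot('wrist');save(c,'w7.png',(216,182,416,332),4)
import pickle;pickle.dump(c,open('w7.pkl','wb'))"
```

```text
clock: 13.98
tcp_pos: [0.4794, -0.0253, 0.1006]
tcp_rot: [-3.141, -0.0, 1.569]
ft_force: [1.2, -0.5, -0.6]
gripper_width: 0.0428
tcp [ 0.4794 -0.0253  0.1006] rot [-3.141 -0.     1.569] F [ 1.2 -0.5 -0.6] w 0.0428 t 13.9833
SHIFT [ 0.3 -0.4 35.6] TURN [-0.    -0.    -0.002]
```

View pics/w7.png

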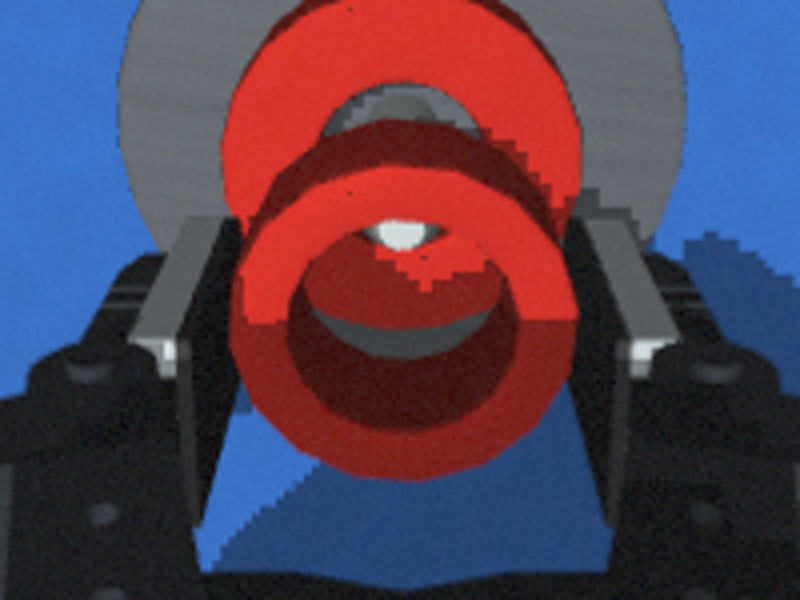

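The tip shows in the hole at (317,240), centred sideways. The offset toward +y is the expected parallax of a tip about 10 mm below the ring. The wide ring is flat below. I'll descend gently.

```bash
python3 -c "
from h import *;import pickle
c=pickle.load(open('w7.pkl','rb'));print(onz(c,316.75,240,.063))"
python3 -m inch '[[[0,0,6,0,0,0,32],[0,0,12,0,0,0,32],[0,0,18,0,0,0,32],[0,0,24,0,0,0,32],[0,0,29,0,0,0,32],[0,0,32,0,0,0,32],[0,0,34,0,0,0,32],[0,0,35,0,0,0,32],[0,0,35,0,0,0,32],[0,0,35,0,0,0,32]]]'
```

```text
[ 0.47960487 -0.02577993  0.063     ]
clock: 14.87
tcp_pos: [0.4795, -0.0253, 0.0657]
tcp_rot: [-3.142, -0.0, 1.569]
ft_force: [0.2, 1.0, -0.6]
gripper_width: 0.0432
```

```bash
python3 -m inch '[[[0,0,1,0,0,0,32],[0,0,2,0,0,0,32],[0,0,3,0,0,0,32],[0,0,4,0,0,0,32],[0,0,5,0,0,0,32],[0,0,6,0,0,0,32],[0,0,6.5,0,0,0,32],[0,0,6.5,0,0,0,32],[0,0,6.5,0,0,0,32],[0,0,6.5,0,0,0,32]]]'
```

```text
clock: 15.7
tcp_pos: [0.4795, -0.0253, 0.0597]
tcp_rot: [3.142, 0.0, 1.569]
ft_force: [-4.4, -0.3, 14.2]
gripper_width: 0.0432
```

It seated at z 0.0597, against 0.0598 expected. I'll release and rise.

```bash
python3 -m inch '[[[0,0,0,0,0,0,45],[0,0,0,0,0,0,50],[0,0,0,0,0,0,60],[0,0,0,0,0,0,72],[0,0,0,0,0,0,85],[0,0,0,0,0,0,85],[0,0,0,0,0,0,85],[0,0,-10,0,0,0,85],[0,0,-25,0,0,0,85],[0,0,-50,0,0,0,85]]]'
python3 -m inch '[[[0,0,-40,0,0,0,85],[0,0,-75,0,0,0,85],[-30,0,-90,0,0,0,85],[-60,0,-90,0,0,0,85],[-75,0,-90,0,0,0,85],[-80,0,-90,0,0,0,85],[-80,0,-90,0,0,0,85],[-80,0,-90,0,0,0,85],[-80,0,-90,0,0,0,85],[-80,0,-90,0,0,0,85]]]'
python3 -c "
from h import *
go(.479,-.11,.2)
s,c=shot('side');a=cv2.resize(np.array(c['color'])[190:290,260:360],(390,390),interpolation=cv2.INTER_CUBIC)
s,c=shot('wrist');b=cv2.resize(np.array(c['color'])[70:200,250:380],(390,390),interpolation=cv2.INTER_CUBIC)
cv2.imwrite('pics/fin.png',np.hstack([a,b])[...,::-1])"
```

```text
clock: 16.53
tcp_pos: [0.4786, -0.0251, 0.1095]
tcp_rot: [-3.139, -0.0, 1.57]
ft_force: [-0.3, -0.3, -0.5]
gripper_width: 0.0849
clock: 17.37
tcp_pos: [0.4788, -0.1039, 0.1995]
tcp_rot: [-3.139, -0.001, 1.571]
ft_force: [0.3, -0.6, -0.4]
gripper_width: 0.0849
tcp [ 0.4788 -0.1039  0.1995] rot [-3.139e+00 -1.000e-03  1.571e+00] F [ 0.3 -0.6 -0.4] w 0.0849 t 17.3667
SHIFT [-6.1  0.2 -0.5] TURN [-0.003 -0.001  0.001]
```

View pics/fin.png

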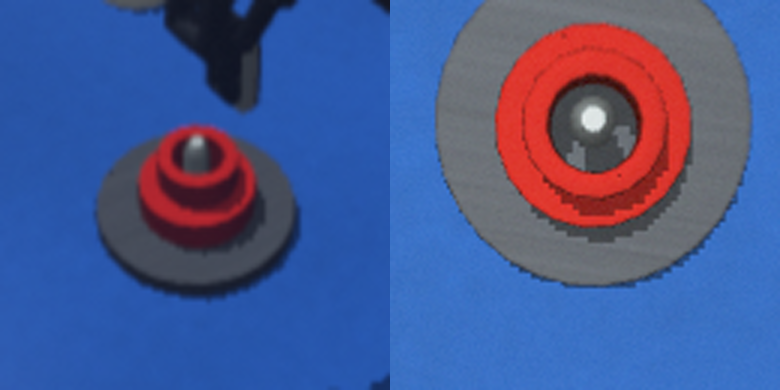

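Both views show the two red rings stacked flat and concentric around the spindle, with the gripper clear. I'll hand in.

```bash
python3 -c "
from plant import hand_in;print(hand_in())"
```

```text
the job is handed in; nothing more can be done
None
```

Both red rings are on the spindle: the wide one flat on the base, the narrow one flat on top of it. I handed in at about 17.5 s of the 64 s allowed; no verdict is reported.

- **Seating:** I lowered each ring until it touched before letting go. The wide ring seated at TCP z 0.0337 m (0.0338 expected) with 16 N. The narrow one seated at 0.0597 m (0.0598 expected) with 14 N.
- **Last check:** The final side and wrist pictures showed the rings stacked flat and concentric around the spindle, with the open gripper clear and about 0 N on the wrist.
- **Disagreement:** My first side-camera positions for the rings were 5–8 mm off the top camera's. The wrist camera agreed with the top camera to about 2 mm, so I used those two.
- **Not checked:** The arm never went near the spare black ring, but I took no final measurement of where it lies.

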